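# Lid the lunch containers and lay the spoon in its rest

## Robot

A 7-joint arm with a two-finger parallel gripper is mounted at the origin on the work surface. World frame = base frame: x ahead of the robot, y to its left, z up, the work surface at z = 0. Lengths are in m, angles in rad, forces in N, time in s.
With the tool pointing down it reaches from about 0.425 to 0.875 m from the base axis. Payload 4.7 kg.
Tool frame: the origin (TCP) lies at the very end of the fingers, on their centre line; the grasp point (between the pads) lies 19 mm behind it (r.grip_depth is the distance from the TCP to the grasp point, in m); z points along the fingers, y is the line along which they close (so a half turn about z gives the same grasp; the last joint's range is limited). The gripper opens to 85 mm and grips with 20 to 120 N. Pads are 22 mm wide; open, the fingers measure 114 mm over their backs; the gripper's body (76 mm by 85 mm) begins 54 mm behind the grasp point. The pads swing forward as they close: fully open they stand 13 mm farther back than shut.
Start: joints at [-1.272, 0.321, -0.07, 1.45, 0.023, 1.371, -0.057], TCP at [0.183, 0.624, 0.231] pointing down, gripper open.
Joint ranges: [-2.86, 2.86], [-0.3, 2.09], [-1.38, 1.24], [0.06, 2.45], [-1.56, 4.7], [0.09, 2.05], [-2.69, 2.69]. Speed limits (rad/s): [2.57, 2.57, 3.14, 3.14, 3.14, 3.14, 3.14].

## Interface

Orientations are given as a rotation vector (axis times angle).
In Python, from plant import r, open_jaws, gripper_close, kin, eyes gives the robot as it stands. The module is installed in compiled form; this text tells all that it offers. Calls block until the motion is done:
- r.reach(position, orientation): joint-space move of the TCP to a pose.
- r.movel(position, rotation=None, velocity=0.15, threshold=None): straight line of the TCP; rotation=None keeps the orientation; velocity is the mean speed in m/s. With threshold (N) it stops when the force on the tool has changed by that much, and returns True; else False.
- r.goto_joints(angles): joint-space move.
- open_jaws() and gripper_close(grasp_force=None): open the fingers fully, or close them until they stop; grasp_force is the grip in N (None keeps the last).
- r.pause(seconds).
- kin.solve_ik(position, orientation): joint angles nearest the present ones, or None.
- r.state(): the state.
- eyes.camera(name): name is "scene" or "side" or "wrist"; returns the picture (384x512x3 uint8, blue, green, red); there is no depth.
- eyes.camera_model(name): a dict with "camera_matrix" (3x3 intrinsics, pixels), "view" (4x4, takes a point from world to camera coordinates); the wrist camera has in their place "hand_eye" (4x4, takes a point from camera to tool coordinates, whose origin is the TCP and whose axes are the flange's). Camera axes: x right, y up, looking along -z (the intrinsics and any distortion apply to the point x, -y, -z); pixel columns grow to the right and rows downward; lengths in m; the calibration is good to about 2 mm. The wrist camera is an equidistant fisheye: a pixel r from the principal point sees the ray r / f radians off the axis. A picture is of the moment at which its call begins: read the wrist's pose just before it. camera_model takes no time and is no camera call.
A pose or a line that the arm cannot do raises r.PlanningError and nothing moves.
- r.finish_job(): hands the job in; it is judged then, once.
The state is a dict: "time_s": time; "joint_positions": joint angles; "qvel": joint speeds; "joint_efforts": joint torques, N m; "tcp_pos": TCP position; "tool_rot": TCP orientation; "contact_force": force on the tool from outside, world axes, zero at the start; "torque": the same for the moment, N m; "finger_gap": finger opening in m; "gripper_force": force on a finger pad.
Only numpy, scipy, OpenCV 4.12 (cv2) and the standard library are available. Lean on these libraries where they do the work, as an engineer would, in place of code of your own. Each camera call takes 0.05 s, during which the arm holds its last target. There are 200 camera calls.

## Task

Tidy the counter after washing up: put each silicone lid, knob up, on the glass container with the foot of the same colour, so that it sits flat on the rim all round, and lay the wooden spoon flat in its spoon rest, bowl in the round dish and handle between the two small posts. Leave the salt and pepper shakers standing where they are.

Things in the scene. Friction and masses are not known exactly. Their poses are not given: they have to be found in the camera images.
- lid_pink_center (a point): pink silicone lid, the large one, lying flat, knob up. From its underside: plug 90 mm across, 0-7 mm, which drops into the container's mouth; disc 128 mm across, 7-12 mm; round knob 24 mm across, 12-44 mm. About 80 g. The point is on its axis half-way up, 22 mm above the underside; z is up along the axis.
- box_pink: large round clear-glass container with a pink silicone foot (seen through the glass from above), open at the top, loose. 116 mm across, 108 mm inside the mouth, 60 mm high, about 0.35 kg. Origin at the centre of its underside, z up. With the pink lid properly on, the disc lies flat on the rim and the lid's point is 75 mm above this origin.
- lid_teal_center (a point): teal silicone lid, the medium one, lying flat, knob up. From its underside: plug 70 mm across, 0-7 mm, which drops into the container's mouth; disc 108 mm across, 7-12 mm; round knob 24 mm across, 12-44 mm. About 80 g. The point is on its axis half-way up, 22 mm above the underside; z is up along the axis.
- box_teal: medium round clear-glass container with a teal silicone foot (seen through the glass from above), open at the top, loose. 96 mm across, 88 mm inside the mouth, 60 mm high, about 0.35 kg. Origin at the centre of its underside, z up. With the teal lid properly on, the disc lies flat on the rim and the lid's point is 75 mm above this origin.
- lid_yellow_center (a point): yellow silicone lid, the small one, lying flat, knob up. From its underside: plug 54 mm across, 0-7 mm, which drops into the container's mouth; disc 92 mm across, 7-12 mm; round knob 24 mm across, 12-44 mm. About 80 g. The point is on its axis half-way up, 22 mm above the underside; z is up along the axis.
- box_yellow: small round clear-glass container with a yellow silicone foot (seen through the glass from above), open at the top, loose. 80 mm across, 72 mm inside the mouth, 60 mm high, about 0.35 kg. Origin at the centre of its underside, z up. With the yellow lid properly on, the disc lies flat on the rim and the lid's point is 75 mm above this origin.
- spoon_center (a point): wooden spoon lying flat, 231 mm long, about 50 g. Straight handle 14 mm wide and 13 mm thick; flat round bowl 52 mm across and 14 mm thick. The point is on the handle near the balance point, 7 mm above the underside; x runs along the spoon towards the bowl, z up. Bowl centre at x = +65 mm, handle from x = -141 mm to +40 mm.
- spoon_rest: low blue fixed spoon rest, white edges. Floor 5 mm above the counter. Round dish 80 mm across inside, its edge 8 mm above the floor and open on the handle side; slab for the handle ends in two posts 36 mm apart, 175 mm behind the dish centre. Origin under the dish centre, on the counter; x points from posts to dish. Spoon laid well: bowl centre over this origin, x along this x, its point 12 mm up.
- salt: salt shaker, white ceramic body with a steel top, 34 mm across, 60 mm tall, 120 g, standing loose among the things; to be left alone. Origin at the centre of its underside, z up.
- pepper: pepper shaker, black body with a brass top, 34 mm across, 60 mm tall, 120 g, standing loose among the things; to be left alone. Origin at the centre of its underside, z up.
There are look-alikes about, which are no part of the job. Leave any green look-alike of the box_teal alone.

How it is judged:
By the outcome, as a careful person would: the job done as asked, in the order asked, and still so for the second after the job is handed in, with the robot touching nothing.
It also fails if it takes over 115 s, if anything falls off the work surface, if the arm or the gripper's body presses on something with over 40 N, if the wrist force passes 120 N, or if a joint passes its speed limit or range.

## Working session

There is one attempt and no reset: what is moved stays moved. The work goes in short steps, each a Python script; the robot and the scene stay as the last script left them, time stands still between calls to the robot, and variables do not carry over. Pictures are saved under pics/ and viewed, at most 14 in all, crops included, and the job is handed in when it is done.

```bash
mkdir -p pics
python3 - <<'E'
from plant import r,eyes
import cv2,numpy as np
np.set_printoptions(precision=4,suppress=True)
for n in("scene","side","wrist"):
    s=r.state(); im=eyes.camera(n); cv2.imwrite(f"pics/{n}0.png",im)
    m=eyes.camera_model(n); print(n,m)
print(s['time_s'],s['tcp_pos'],s['tool_rot'],s['contact_force'])
a=cv2.imread("pics/scene0.png");b=cv2.imread("pics/side0.png")
for n in("scene","side"):
    cv2.imwrite(f"pics/{n}0b.png",cv2.resize(cv2.imread(f"pics/{n}0.png"),(800,600),interpolation=cv2.INTER_CUBIC))
E
```

```text
scene {'camera_matrix': array([[449.5527,   0.    , 258.9239],
       [  0.    , 449.5527, 188.9455],
       [  0.    ,   0.    ,   1.    ]]), 'view': array([[-0.432 ,  0.9017, -0.0182,  0.2482],
       [-0.6369, -0.2907,  0.7141,  0.2285],
       [ 0.6386,  0.32  ,  0.6998, -1.7004],
       [ 0.    ,  0.    ,  0.    ,  1.    ]])}
side {'camera_matrix': array([[407.3486,   0.    , 263.3631],
       [  0.    , 407.3486, 199.4463],
       [  0.    ,   0.    ,   1.    ]]), 'view': array([[ 0.7179, -0.6961,  0.0045, -0.3742],
       [ 0.4755,  0.4951,  0.7272, -0.2354],
       [-0.5084, -0.5199,  0.6864, -1.0473],
       [ 0.    ,  0.    ,  0.    ,  1.    ]])}
wrist {'camera_matrix': array([[297.3186,   0.    , 250.2512],
       [  0.    , 297.3186, 187.5161],
       [  0.    ,   0.    ,   1.    ]]), 'hand_eye': array([[ 0.001 ,  0.9599,  0.2803,  0.0722],
       [ 1.    , -0.0014,  0.0011,  0.0001],
       [ 0.0014,  0.2803, -0.9599, -0.1418],
       [ 0.    ,  0.    ,  0.    ,  1.    ]])}
0.1 [0.1825 0.6234 0.2303] [-0.4457 -3.1097  0.0027] [ 0.6912  0.1226 -0.3621]
```

View pics/scene0b.png

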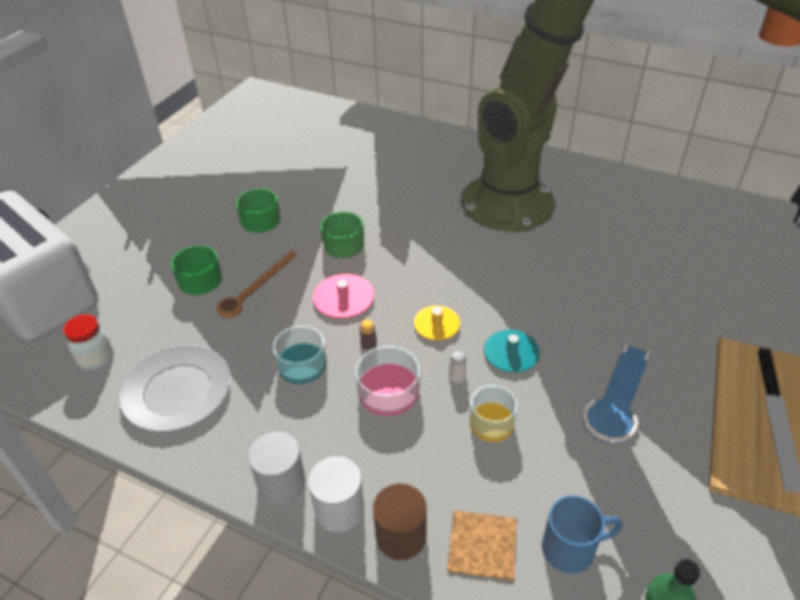

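View pics/side0b.png

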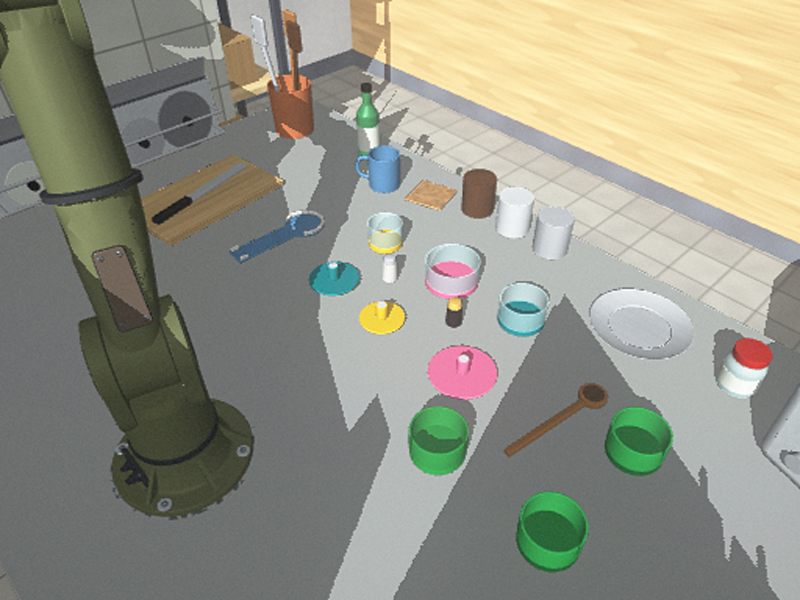

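Both views show all items: pink, yellow and teal lids, three glass boxes, the spoon, the spoon rest, two shakers, and three green decoys. Next I triangulate rough positions from both cameras.

```bash
cat > h.py <<'E'
from plant import r,eyes,open_jaws,gripper_close,kin
import cv2,numpy as np
from scipy.spatial.transform import Rotation as R
np.set_printoptions(precision=4,suppress=True)
def onplane(o,d,z): return (o+d*(z-o[2])/d[2])[:2]
def fixed(name,px,z):
    m=eyes.camera_model(name);K=m["camera_matrix"];V=m["view"]
    u,v=px; c=np.array([(u-K[0,2])/K[0,0],-(v-K[1,2])/K[1,1],-1.])
    return onplane(-V[:3,:3].T@V[:3,3],V[:3,:3].T@c,z)
def wristray(px,pos,rot,z):
    m=eyes.camera_model("wrist");K=m["camera_matrix"];H=m["hand_eye"]
    d=np.array([px[0]-K[0,2],px[1]-K[1,2]])/K[0,0];t=np.hypot(*d)
    e=d/t if t>1e-9 else d
    c=np.array([np.sin(t)*e[0],-np.sin(t)*e[1],-np.cos(t)])
    T=R.from_rotvec(rot).as_matrix()
    return onplane(pos+T@H[:3,3],T@(H[:3,:3]@c),z)
def down(yaw):  # tool y axis (closing line) at world angle yaw
    y=np.array([np.cos(yaw),np.sin(yaw),0]);z=np.array([0,0,-1.])
    return R.from_matrix(np.column_stack([np.cross(y,z),y,z])).as_rotvec()
E
python3 - <<'E'
from h import *
P={'pinklid':(343,283,463,352,.044),'teallid':(513,339,334,265,.044),'yellowlid':(437,311,381,304,.044),
'pinkbox':(388,369,453,268,.06),'tealbox':(300,346,523,302,.06),'yelbox':(494,404,386,229,.06),
'salt':(458,357,390,259,.06),'pepper':(367,323,455,301,.06),'bowl':(230,307,593,396,.014),'tail':(293,254,508,453,.013),
'dish':(611,422,306,223,.008),'posts':(636,350,237,250,.01)}
for k,v in P.items():
    s=1.5625;a=fixed('scene',(v[0]/s,v[1]/s),v[4]);b=fixed('side',(v[2]/s,v[3]/s),v[4]);print(k,a,b,(a+b)/2,np.hypot(*(a+b)/2))
E
```

```text
pinklid [ 0.4578 -0.1951] [ 0.4691 -0.188 ] [ 0.4634 -0.1915] 0.5014474693505361
teallid [0.459  0.1717] [0.4579 0.169 ] [0.4585 0.1704] 0.4890824535352725
yellowlid [0.4511 0.0122] [0.448  0.0109] [0.4495 0.0115] 0.44967029164130334
pinkbox [ 0.6343 -0.0031] [ 0.6165 -0.0237] [ 0.6254 -0.0134] 0.6255145870065624
tealbox [ 0.6533 -0.1753] [ 0.6388 -0.1885] [ 0.6461 -0.1819] 0.6711791100804849
yelbox [0.6275 0.1953] [0.6084 0.1712] [0.618  0.1833] 0.6445742792629137
salt [0.5561 0.0996] [0.5431 0.0875] [0.5496 0.0935] 0.5575232264615725
pepper [ 0.55   -0.0899] [ 0.5459 -0.0953] [ 0.5479 -0.0926] 0.5556883690428669
bowl [ 0.5898 -0.3889] [ 0.5782 -0.4011] [ 0.584 -0.395] 0.7050718671494328
tail [ 0.3943 -0.36  ] [ 0.3788 -0.3727] [ 0.3866 -0.3663] 0.532562651776044
dish [0.5403 0.3836] [0.5353 0.3738] [0.5378 0.3787] 0.6577748881696026
posts [0.3578 0.3864] [0.359  0.3954] [0.3584 0.3909] 0.5303165450775469
```

```bash
cat > look.py <<'E'
from h import *
import json,sys
def go_high(p,yaws):
    best=None
    q0=np.array(r.state()["joint_positions"])
    for y in yaws:
        q=kin.solve_ik(p,down(y))
        if q is None: continue
        c=np.abs(np.array(q)-q0).max()
        if best is None or c<best[0]: best=(c,y)
    return best
def snap(tag):
    s=r.state();im=eyes.camera("wrist");cv2.imwrite(f"pics/{tag}.png",im)
    cv2.imwrite(f"pics/{tag}b.png",cv2.resize(im,(800,600),interpolation=cv2.INTER_CUBIC))
    json.dump([list(s["tcp_pos"]),list(s["tool_rot"])],open(f"pics/{tag}.json","w"))
def loc(tag,px,z,scale=1.5625):
    p,q=json.load(open(f"pics/{tag}.json"));return wristray(np.array(px)/scale,np.array(p),np.array(q),z)
E
python3 - <<'E'
from look import *
for tag,p in(("wr",[.52,.28,.22]),("wc",[.54,0.02,.25]),("ws",[.52,-.28,.22])):
    b=go_high(p,np.arange(-np.pi,np.pi,np.pi/8));print(tag,b)
    if b: 
        try: r.reach(p,down(b[1])); snap(tag)
        except Exception as e: print(e)
print(r.state()["time_s"],r.state()["joint_positions"])
E
```

```text
wr (np.float64(0.4354529075926005), np.float64(0.0))
wc (np.float64(0.22522327844512496), np.float64(-0.39269908169872414))
ws (np.float64(0.33155356810546843), np.float64(-1.1780972450961724))
4.2417 [-0.3192  0.2729  0.9138  1.6484 -0.2229  1.3303 -0.543 ]
```

View pics/wcb.png

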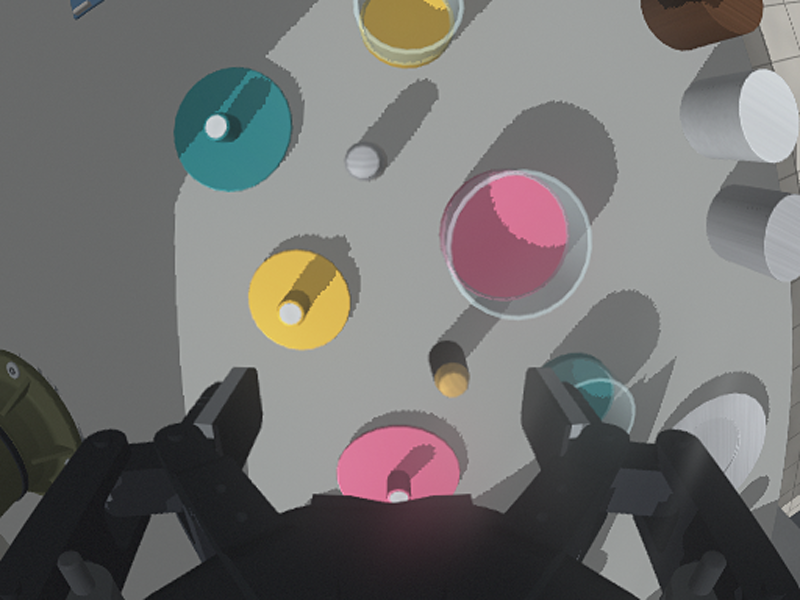

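View pics/wsb.png

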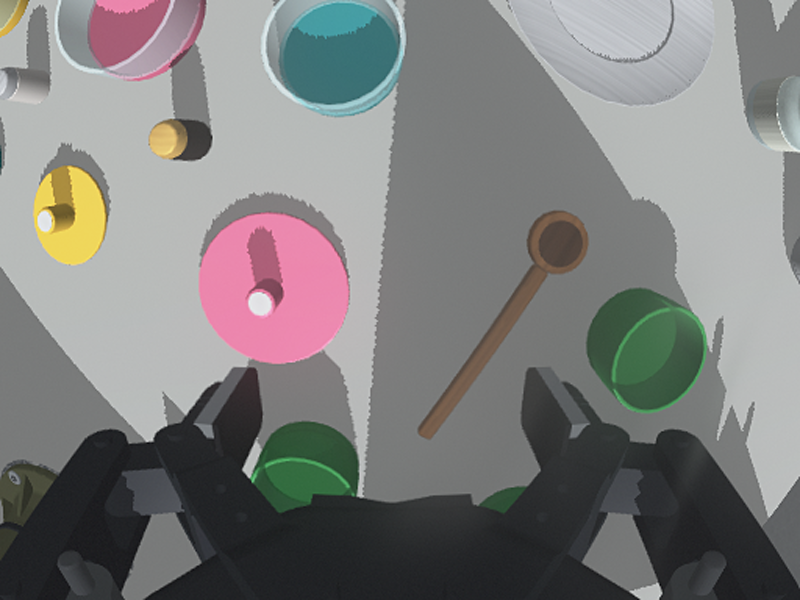

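View pics/wrb.png

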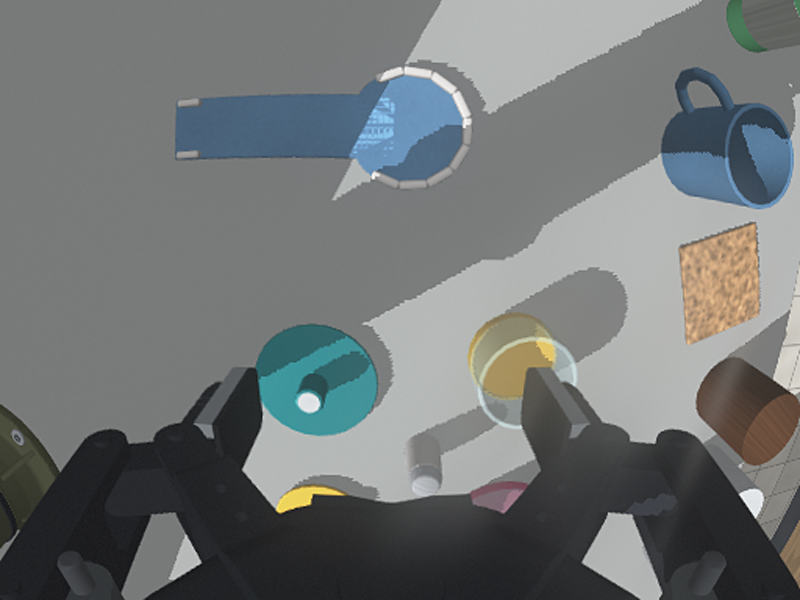

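wc: teal knob (216,127), yellow knob (291,313), pink box rim centre (517,244). ws: pink knob (260,303), spoon bowl (557,242), spoon tail (426,434). wr: teal knob (309,402), yellow box rim (526,382), dish centre (411,127), posts (188,103) and (188,156).

Run:
```python
from look import *
def circ(tag,pts,z):
    P=np.array([loc(tag,p,z) for p in pts]);A=np.c_[2*P,np.ones(len(P))]
    s=np.linalg.lstsq(A,(P**2).sum(1),rcond=None)[0];return s[:2],np.sqrt(s[2]+s[:2]@s[:2])
print("pinklid",loc("ws",(260,303),.044))
print("teallid",loc("wc",(216,127),.044),loc("wr",(309,402),.044))
print("yellid",loc("wc",(291,313),.044),loc("ws",(46,221),.044))
print("salt",loc("wc",(363,161),.06),loc("wr",(426,485),.06));print("pepper",loc("wc",(453,380),.06),loc("ws",(168,140),.06))
print("pinkbox",circ("wc",[(443,244),(517,169),(592,244),(517,319)],.06))
print("tealbox",circ("ws",[(263,45),(405,45),(335,115)],.06), circ("ws",[(263,45),(405,45),(335,104)],.06))
print("yelbox",circ("wr",[(474,382),(526,337),(578,384),(526,428)],.06))
a,b=loc("ws",(557,242),.014),loc("ws",(426,434),.010);print("spoon bowl",a,"tail",b,np.linalg.norm(a-b),np.degrees(np.arctan2(*(a-b)[::-1])))
print("dish",circ("wr",[(405,67),(471,124),(412,188),(437,75),(440,182)],.012))
print("posts",loc("wr",(188,103),.012),loc("wr",(188,156),.012))
```

```text
pinklid [ 0.4558 -0.1997]
teallid [0.4533 0.1681] [0.4543 0.1695]
yellid [0.447  0.0088] [0.4458 0.0069]
salt [0.5478 0.0956] [0.5483 0.099 ]
pepper [ 0.548  -0.0878] [ 0.5464 -0.0994]
pinkbox (array([ 0.6325, -0.0045]), np.float64(0.05800808781746772))
tealbox (array([ 0.6423, -0.1853]), np.float64(0.04648365767813234)) (array([ 0.6494, -0.1827]), np.float64(0.04676013329724228))
yelbox (array([0.6218, 0.193 ]), np.float64(0.04066173813248394))
spoon bowl [ 0.5819 -0.3939] tail [ 0.3815 -0.3698] 0.2018285256988379 -6.881857757019165
dish (array([0.5317, 0.3777]), np.float64(0.04615648330898253))
posts [0.3583 0.4052] [0.3576 0.3624]
```

```bash
cat > act.py <<'E'
from look import *
H=.18; ZT=.017
YAWS=np.arange(-np.pi,np.pi,np.pi/12)
def low_yaw(p,zs):
    q0=np.array(r.state()["joint_positions"]);c=[]
    for y in YAWS:
        qs=[kin.solve_ik([*p,z],down(y)) for z in zs]
        if all(q is not None for q in qs): c.append((max(np.abs(np.array(q)-q0).max() for q in qs),y))
    return min(c)[1]
def st(t):
    s=r.state();print(t,"t",round(s["time_s"],1),"tcp",s["tcp_pos"],"gap",round(s["finger_gap"],4),"F",s["contact_force"],"g",s["gripper_force"])
def lid(pick,place):
    y=low_yaw(pick,(H,ZT)); r.reach([*pick,H],down(y))
    r.movel([*pick,.06],velocity=.25)
    print("stop",r.movel([*pick,ZT],velocity=.06,threshold=10)); st("at"); z0=r.state()["tcp_pos"][2]
    gripper_close(45); st("grip")
    r.movel([*pick,H],velocity=.2); st("lift")
    y=low_yaw(place,(H,z0+.053)); r.reach([*place,H],down(y))
    r.movel([*place,z0+.065],velocity=.25)
    print("stop",r.movel([*place,z0+.0505],velocity=.03,threshold=4)); st("placed")
    open_jaws(); r.movel([*place,H+.03],velocity=.25); st("up")
E
python3 - <<'E'
from act import *
lid((.457,-.198),(.6325,-.0045))
p=[.60,-.10,.25];b=go_high(p,YAWS);r.reach(p,down(b[1]));snap("w1");st("")
E
```

```text
stop False
at t 6.3 tcp [ 0.4571 -0.1982  0.0171] gap 0.0855 F [0.6499 0.248  0.1245] g 0.0
grip t 6.8 tcp [ 0.4573 -0.198   0.0173] gap 0.0228 F [-0.2955  0.7312  4.0044] g 43.98199260234833
lift t 7.8 tcp [ 0.4561 -0.1976  0.1788] gap 0.0226 F [-0.6056  0.3028 -2.337 ] g 44.06042218208313
stop True
placed t 9.8 tcp [ 0.6332 -0.0044  0.0704] gap 0.0223 F [-0.2539 -0.2185  3.4306] g 44.450889229774475
up t 11.2 tcp [ 0.6317 -0.0042  0.2086] gap 0.0852 F [-0.427  -0.2903 -0.5178] g 0.0
 t 11.7 tcp [ 0.5994 -0.0994  0.2485] gap 0.0855 F [-0.1642  0.924  -0.2218] g 0.0
```

View pics/w1b.png

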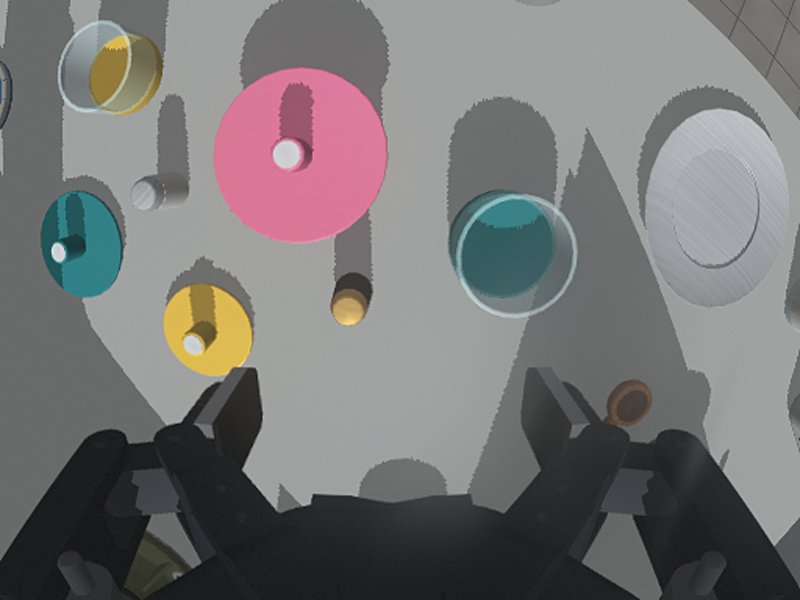

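The pink lid sits on its box, knob at (288,154) and disc round. The teal rim spans x 457–577, y 194–317, centre (517,255). Next are the teal and yellow lids.

Run:
```python
from act import *
tb=loc("w1",(517,255),.06);print("tealbox",tb,"pink knob",loc("w1",(288,154),.097),"yel",loc("w1",(193,344),.044),"yb",loc("w1",(95,67),.06))
lid((.454,.169),tb)
lid((.4465,.008),(.622,.192))
p=[.60,.08,.27];b=go_high(p,YAWS);r.reach(p,down(b[1]));snap("w2");st("")
```

```text
tealbox [ 0.6477 -0.1806] pink knob [ 0.6319 -0.0064] yel [0.4462 0.0089] yb [0.6213 0.188 ]
stop False
at t 14.4 tcp [0.4543 0.1689 0.0171] gap 0.0853 F [-0.2197  0.1693 -0.5232] g 0.0
grip t 15.0 tcp [0.4542 0.1692 0.0173] gap 0.0226 F [-0.1209 -0.3569  4.0335] g 44.024977684020996
lift t 16.0 tcp [0.4531 0.1686 0.1788] gap 0.0227 F [ 0.7577 -0.2643 -0.6671] g 44.0591686964035
stop True
placed t 18.5 tcp [ 0.6483 -0.1808  0.0704] gap 0.0226 F [-0.2526  0.6688  4.5289] g 44.559288024902344
up t 19.8 tcp [ 0.6471 -0.1801  0.2087] gap 0.0853 F [-0.1682  1.2043 -0.6219] g 0.0
stop False
at t 22.4 tcp [0.4467 0.008  0.0171] gap 0.0855 F [ 0.2604  0.9331 -0.1332] g 0.0
grip t 23.0 tcp [0.4468 0.0081 0.0173] gap 0.0226 F [-0.2099 -0.3507  3.6572] g 44.05223608016968
lift t 23.9 tcp [0.4456 0.0079 0.1788] gap 0.0227 F [ 0.0952  0.1409 -1.4365] g 44.05268847942352
stop True
placed t 25.9 tcp [0.6226 0.1923 0.0704] gap 0.0225 F [-0.0782  0.1813  3.8779] g 44.45539176464081
up t 27.3 tcp [0.6212 0.1919 0.2086] gap 0.0854 F [-0.4096 -0.1971 -0.0172] g 0.0
 t 27.9 tcp [0.5992 0.0809 0.2686] gap 0.0856 F [-0.6783  0.2264  0.0621] g 0.0
```

View pics/w2b.png

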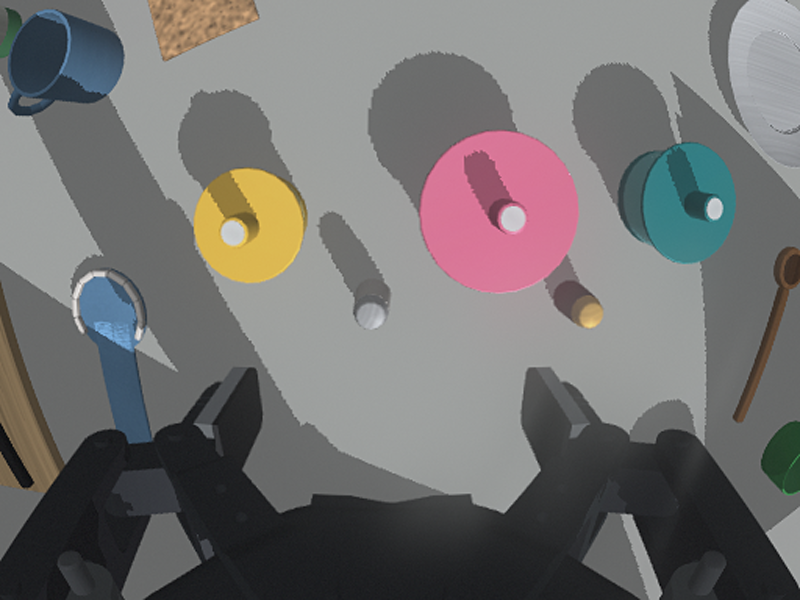

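All three lids are seated (yellow knob (233,232), pink (512,218), teal (713,208)) and both shakers are standing. Next I hover over the spoon and take one close look.

Run:
```python
from act import *
for b in(1,-1):
    for nm,p,a in(("pick",(.5174,-.386),-7),("place",(.4667,.380),-2)):
        y=np.radians(a+90*b);print(b,nm,[kin.solve_ik([*p,z],down(y)) for z in(.18,.004)])
y=np.radians(-7+90)
for y in (np.radians(83),np.radians(-97)):
    try: r.reach([.49,-.386,.2],down(y));snap("w3");st(np.degrees(y));break
    except r.PlanningError as e: print(e)
```

```text
1 pick [array([ 0.1791,  0.3674,  0.5375,  1.5496, -0.1933,  1.278 ,  2.1918]), array([ 0.3009,  0.5267,  0.3814,  1.6936, -0.2295,  0.9655,  2.2154])]
1 place [array([-0.7786,  0.2469,  0.0601,  1.6484, -0.0155,  1.2468,  0.8205]), array([-0.7351,  0.4264,  0.0092,  1.7969, -0.0048,  0.9183,  0.812 ])]
-1 pick [array([-0.1249,  0.4829,  0.9787,  1.5599, -0.4092,  1.3187, -0.7888]), array([-0.1378,  0.75  ,  1.0165,  1.7089, -0.7092,  1.0972, -0.5891])]
-1 place [array([-1.0521,  0.2551,  0.3834,  1.6587, -0.0997,  1.247 , -2.2539]), array([-1.0319,  0.4454,  0.3687,  1.8084, -0.1959,  0.9236, -2.183 ])]
83.0 t 31.2 tcp [ 0.4903 -0.3857  0.2   ] gap 0.0853 F [-0.1713 -0.0021 -0.2551] g 0.0
```

View pics/w3b.png

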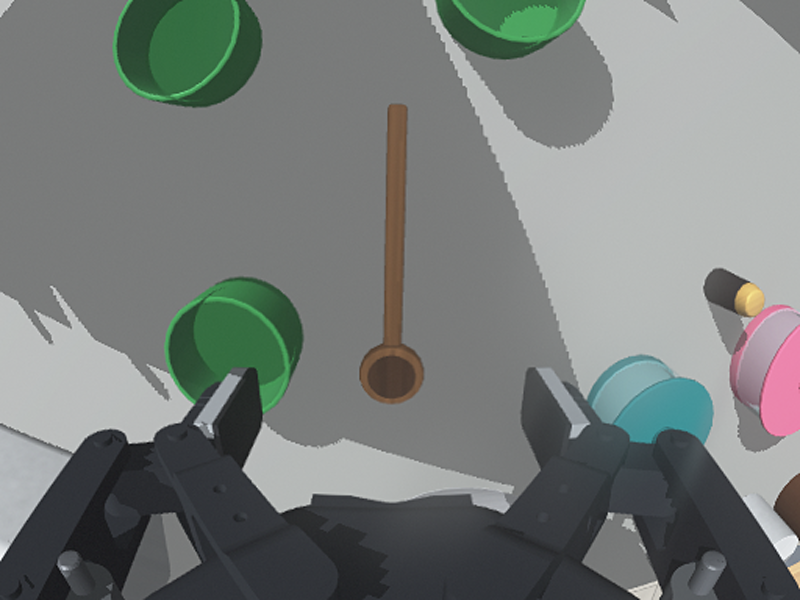

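The spoon is centred in view: tail end (397,105), bowl (392,373). A green decoy's rim is centred near (230,355), so I compute the clearance.

Run:
```python
from look import *
a=loc("w3",(392,373),.014);b=loc("w3",(397,105),.010);d=a-b
print(a,b,np.linalg.norm(d),np.degrees(np.arctan2(d[1],d[0])))
u=d/np.linalg.norm(d);pt=a-.065*u;print("pt",pt)
n=np.array([-u[1],u[0]])
for px,z in(((230,355),.06),((300,345),.03),((285,400),.03),((290,340),.06),((255,315),.0)):
    w=loc("w3",px,z)-pt;print(px,w@u,w@n)
```

```text
[ 0.5784 -0.3957] [ 0.3792 -0.3681] 0.20115775798164368 -7.881843056532796
pt [ 0.514  -0.3868]
(230, 355) 0.032977798611094324 -0.1125849819465054
(300, 345) 0.036188981369519764 -0.06823933354497105
(285, 400) 0.08345725117138958 -0.08307668338626477
(290, 340) 0.020104401069712396 -0.06862126141352361
(255, 315) 0.024176380586519587 -0.11051726705857948
```

Run:
```python
from act import *
y=np.radians(82.3);p=(.516,-.387)
r.reach([*p,.15],down(y)); r.movel([*p,.05],velocity=.2)
print(r.movel([*p,.004],velocity=.04,threshold=8));st("at")
gripper_close(50);st("grip");r.movel([*p,.2],velocity=.2);st("lift")
q=(.4667,.380);r.reach([*q,.2],down(np.radians(88)));snap("w4");st("over")
```

```text
False
at t 33.5 tcp [ 0.5162 -0.3872  0.0043] gap 0.085 F [-0.7231 -0.2125 -0.0017] g 0.0
grip t 34.2 tcp [ 0.5162 -0.3872  0.0042] gap 0.0121 F [-0.4197  0.2204  1.1007] g 51.58819377422333
lift t 35.3 tcp [ 0.5154 -0.3864  0.1985] gap 0.0119 F [-0.5944 -0.2321 -1.1001] g 51.329131722450256
over t 38.0 tcp [0.4676 0.3789 0.2   ] gap 0.0121 F [-0.318   0.2085 -0.2066] g 51.323649287223816
```

View pics/w4b.png

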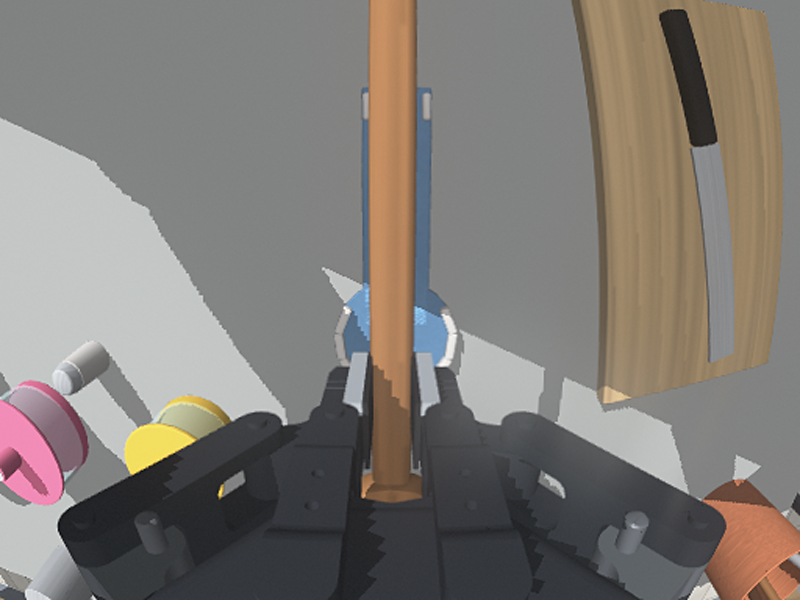

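The spoon is held straight over the rest; posts at (367,105) and (427,105), dish sides at (337,335) and (456,335). I check the rest's lateral line, then lower the spoon.

Run:
```python
from act import *
pm=(loc("w4",(367,105),.012)+loc("w4",(427,105),.012))/2;dc=(loc("w4",(337,335),.012)+loc("w4",(456,335),.012))/2
d=dc-pm;ang=np.degrees(np.arctan2(d[1],d[0]));print(pm,dc,ang)
# combine with wr estimate
pm=(pm+[.358,.3838])/2; dcy=dc+ (np.array([.533,.3777])-dc)*.5
d=dcy-pm;a=np.arctan2(d[1],d[0]);u=np.array([np.cos(a),np.sin(a)])
D=pm+u*(.533-pm[0])/u[0];q=D-.065*u;print(np.degrees(a),D,q)
yaw=a+np.pi/2+np.radians(0.0)
r.reach([*q,.1],down(yaw));r.movel([*q,.03],velocity=.15)
print(r.movel([*q,.0085],velocity=.03,threshold=3));st("down")
open_jaws();r.pause(.2);st("open");r.movel([*q,.2],velocity=.2);st("up")
p=[.46,.30,.25];b=go_high(p,YAWS);r.reach(p,down(b[1]));snap("w5");st("")
```

```text
[0.3555 0.387 ] [0.5254 0.3809] -2.042318949919319
-2.0189971478292814 [0.533  0.3792] [0.468  0.3815]
True
down t 39.8 tcp [0.4676 0.3811 0.0092] gap 0.0125 F [-0.1999  0.1703  3.3373] g 51.80696189403534
open t 40.7 tcp [0.4671 0.3807 0.0086] gap 0.0851 F [ 1.1263 -0.5451 -0.4112] g 0.0
up t 41.8 tcp [0.4674 0.3809 0.1986] gap 0.0852 F [-0.0778 -0.4624 -0.2023] g 0.0
 t 42.3 tcp [0.4593 0.3002 0.249 ] gap 0.0853 F [-0.2807 -0.4015  0.3157] g 0.0
```

View pics/w5b.png

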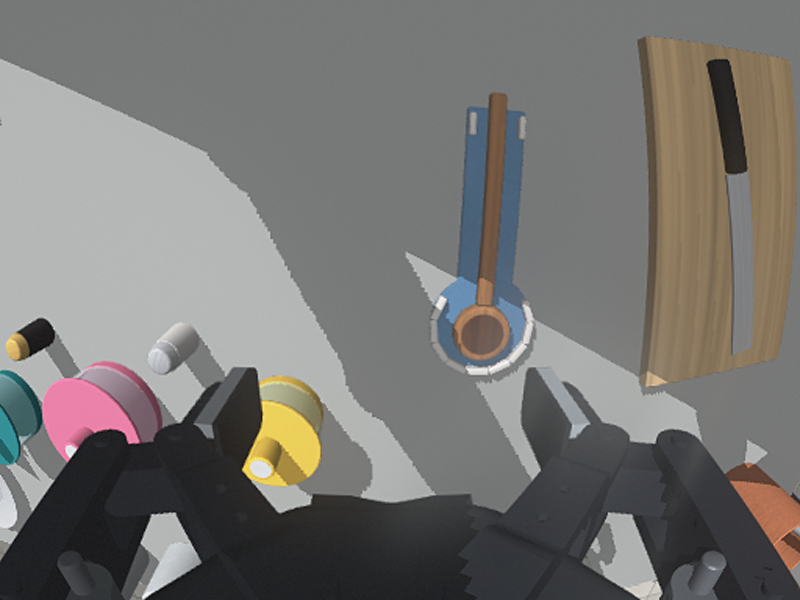

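The spoon lies in the rest: bowl (481,331) inside a dish centred near (482,328), handle between the posts at (473,123) and (522,126). One last look from the fixed cameras at how the lids sit.

Run:
```python
from h import *
a=eyes.camera("side")[110:230,180:380];b=eyes.camera("scene")[190:300,160:360]
cv2.imwrite("pics/f.png",np.vstack([cv2.resize(x,(500,int(x.shape[0]*2.5)),interpolation=cv2.INTER_CUBIC) for x in(a,b)]))
```

```text
(no output)
```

View pics/f.png

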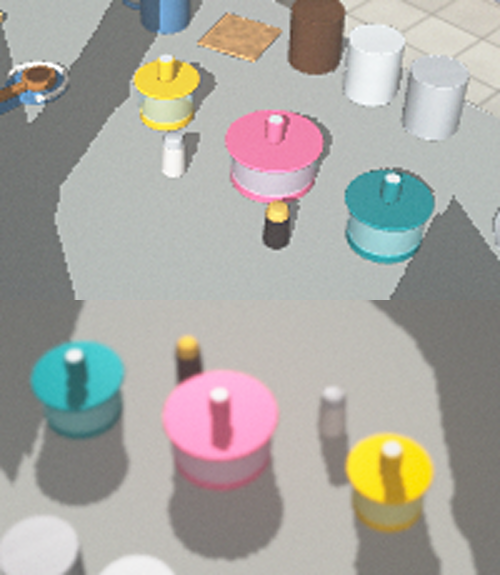

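All three lids sit flat and upright on their matching boxes, and both shakers are standing.

```bash
python3 -c "
from plant import r
print(r.finish_job())"
```

```text
the job is handed in; nothing more can be done
None
```

I handed the job in at about 42 s on the robot's clock: in the last pictures each lid sits flat on its matching container, the spoon lies in its rest with the handle between the posts, and both shakers are still standing where they were.

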